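# Unstack the blanks onto their vacuum pods

## Task

Five cut blanks have been left piled on one another beside the router's vacuum pods. Take the pile apart and load every blank for edge profiling: lay it flat and well centred on the one pod that has its own shape and is a little smaller than it (large round, small round, large square, small square, long rectangle). Turn the square and the long blanks so that their sides run parallel to their pod's sides, and leave all five lying there at rest.

Things in the scene. Friction and masses are not known exactly. Their poses are not given: they have to be found in the camera images.
- rail_mid (a point): Long rectangular blank, 220 x 66 mm, white faced plywood, about 0.2 kg. Loose, 22 mm thick, lying flat; this point is at its centre, half-way up, z up. Its long side runs along its y axis, its 66 mm width along x. The pile has three layers: the rail lies on the table, the two large blanks lie on the rail side by side about 60 mm either side of its middle, and one small blank lies on each large one; which is where changes, and all are turned differently. 
- big_round_mid (a point): Large round wooden blank (disc), 60 mm in diameter. Loose, 22 mm thick, lying flat; this point is at its centre, half-way up, z up. 
- big_square_mid (a point): Large square wooden blank, 60 x 60 mm. Loose, 22 mm thick, lying flat; this point is at its centre, half-way up, z up. Its x and y axes are square to its sides.
- small_round_mid (a point): Small round white faced blank (disc), 38 mm in diameter. Loose, 22 mm thick, lying flat; this point is at its centre, half-way up, z up. 
- small_square_mid (a point): Small square white faced blank, 38 x 38 mm. Loose, 22 mm thick, lying flat; this point is at its centre, half-way up, z up. Its x and y axes are square to its sides.
- pod_rail_top (a point): Long rectangular vacuum pod with a flat black rubber top 180 x 48 mm, for the long blank. Fixed to the table. This point is the centre of its top face, 28 mm above the table, z up. A metal foot 8 mm high juts out 8 mm all round the bottom. Its long side runs along its y axis.
- pod_big_round_top (a point): Large round vacuum pod with a flat black rubber top 48 mm in diameter, for the large round blank. Fixed to the table. This point is the centre of its top face, 28 mm above the table, z up. A metal foot 8 mm high juts out 8 mm all round the bottom. 
- pod_big_square_top (a point): Large square vacuum pod with a flat black rubber top 48 x 48 mm, for the large square blank. Fixed to the table. This point is the centre of its top face, 28 mm above the table, z up. A metal foot 8 mm high juts out 8 mm all round the bottom. Its x and y axes are square to its sides.
- pod_small_round_top (a point): Small round vacuum pod with a flat black rubber top 28 mm in diameter, for the small round blank. Fixed to the table. This point is the centre of its top face, 28 mm above the table, z up. A metal foot 8 mm high juts out 8 mm all round the bottom. 
- pod_small_square_top (a point): Small square vacuum pod with a flat black rubber top 28 x 28 mm, for the small square blank. Fixed to the table. This point is the centre of its top face, 28 mm above the table, z up. A metal foot 8 mm high juts out 8 mm all round the bottom. Its x and y axes are square to its sides.

How it is judged:
At the end, for the whole second after the job is handed in: Each blank lies flat, still and released on the top of its own pod: centres within 8 mm (small), 10 mm (large) or 12 mm (long blank), sides of the squares and the long blank parallel to the pod's within 0.2 rad (quarter turns of a square, a half turn of the long one allowed) (horizontal distance between big_round_mid and pod_big_round_top below 0.01 m and z of big_round_mid in the frame of pod_big_round_top between 0.008 and 0.014 m and angle between each of big_round_mid, big_square_mid, small_round_mid, small_square_mid, rail_mid's own z axis and vertical below 0.1 rad and linear speed of each of big_round, big_square, small_round, small_square, rail below 0.02 m/s and horizontal distance between big_square_mid and pod_big_square_top below 0.01 m and z of big_square_mid in the frame of pod_big_square_top between 0.008 and 0.014 m and (angle between the x axis of big_square_mid and the x axis of pod_big_square_top, either way round below 0.2 rad or angle between the x axis of big_square_mid and the y axis of pod_big_square_top, either way round below 0.2 rad) and horizontal distance between small_round_mid and pod_small_round_top below 0.008 m and z of small_round_mid in the frame of pod_small_round_top between 0.008 and 0.014 m and horizontal distance between small_square_mid and pod_small_square_top below 0.008 m and z of small_square_mid in the frame of pod_small_square_top between 0.008 and 0.014 m and (angle between the x axis of small_square_mid and the x axis of pod_small_square_top, either way round below 0.2 rad or angle between the x axis of small_square_mid and the y axis of pod_small_square_top, either way round below 0.2 rad) and horizontal distance between rail_mid and pod_rail_top below 0.012 m and z of rail_mid in the frame of pod_rail_top between 0.008 and 0.014 m and angle between the x axis of rail_mid and the x axis of pod_rail_top, either way round below 0.2 rad); the robot touches nothing.
It also fails if it takes over 128 s, if anything falls off the work surface, if the arm or the gripper's body presses on something with over 40 N, if the wrist force passes 120 N, or if a joint passes its speed limit or range.

## Robot

A 7-joint arm with a two-finger parallel gripper is mounted at the origin on the work surface. World frame = base frame: x ahead of the robot, y to its left, z up, the work surface at z = 0. Lengths are in m, angles in rad, forces in N, time in s.
With the tool pointing down it reaches from about 0.425 to 0.825 m from the base axis. Payload 3.6 kg.
Tool frame: the origin (TCP) lies on the centre line of the jaws, within the pads' length; the fingertips stand 19 mm ahead of it and the grasp point (between the pads) is the TCP; z points along the fingers, y is the line along which they close (so a half turn about z gives the same grasp; the last joint's range is limited). The gripper opens to 93 mm and grips with 3 to 60 N. Pads are 15 mm wide; open, the fingers measure 128 mm over their backs; the gripper's body (75 mm by 188 mm) begins 65 mm behind the grasp point.
Start: joints at [1.091, 0.615, -0.013, 1.423, 0.008, 1.103, -0.04], TCP at [0.284, -0.584, 0.238] pointing down, gripper open.
Joint ranges: [-3.12, 3.12], [-0.3, 2.06], [-1.34, 1.32], [0.26, 2.42], [-1.36, 4.5], [0.01, 1.98], [-2.84, 2.84]. Speed limits (rad/s): [2.79, 2.79, 3.14, 3.14, 3.14, 3.14, 3.14].

## Interface

Orientations are given as a 3x3 rotation matrix whose columns are the frame's x, y, z axes.
In Python, from station import manip, optics, job gives the robot as it stands.
- The arm moves only by the shell command python3 -m handwheel 'ROWS' [OPENING]. ROWS is JSON, a list of rows, each an object of numbers: "tx", "ty", "tz": the shift along the tool's x, y, z in mm; "wx", "wy", "wz": the turn, a rotation vector about the tool's x, y, z in rad. A call has 1 to 12 rows; each row is the pose to reach, as a shift and turn from the pose commanded when the call began, along the tool's axes at that moment; what a row does not reach only later rows make up. A row lasts 1/8 s, in which the tool goes at most 62.5 mm and 10.7 degrees, less where a joint would pass 70% of its speed; a pose out of reach is approached as far as the arm can. A call with a gripper value outside its range is refused whole. OPENING is the opening in per cent of the stroke, from 0 (shut) to 100 (fully open), set as the call begins (- or left out, the last holds). The fingers move at their own pace and stop on an object; the grip force is fixed at half the most. Time passes only in rows, so rows that repeat a pose let the fingers close. It gives the time, the measured TCP pose, the force, the opening and the grip force at its end, in the units of the state.
- manip.state(): the state, without advancing time (a new reading comes with each control period).
- optics.capture(name): name is "side" or "top"; returns the picture (480x640x3 uint8, red, green, blue); there is no depth.
- optics.camera_params(name): a dict with "vfov" (degrees; the focal length in pixels is half the picture's height over the tangent of half this angle, whatever the lens; pixels are square), "cx", "cy" (the principal point, pixels), "k1" (the pictures are not rectified: a ray, as slopes to the right and down, at radius r is drawn at 1 + k1 r^2 times it, then the intrinsics apply), "cam_to_world" (4x4, takes a point from camera to world coordinates). Camera axes: x right, y down, z forward; pixel columns grow to the right and rows downward; lengths in m; the calibration is good to about 2 mm. A picture is of the moment at which its call begins. camera_params takes no time and is no camera call.
- job.finish_job(): hands the job in; it is judged then, once.
The state is a dict: "time_s": time; "joint_pos": joint angles; "dq": joint speeds; "joint_torque": joint torques, N m; "tool_pos": TCP position; "ee_rot": TCP orientation; "contact_force": force on the tool from outside, world axes, zero at the start; "moment": the same for the moment, N m; "finger_gap": finger opening in m; "grip_force": force on a finger pad.
Only numpy, scipy, OpenCV 4.12 (cv2) and the standard library are available. Lean on these libraries where they do the work, as an engineer would, in place of code of your own. Each camera call takes 0.05 s, during which the arm holds its last target. There are 200 camera calls.

## Working session

There is one attempt and no reset: what is moved stays moved. The work goes in short steps, Python scripts to look and compute and a shell command to move; the robot and the scene stay as the last step left them, time stands still between calls to the robot, and variables do not carry over. Pictures are saved under pics/ and viewed, at most 15 in all, crops included, and the job is handed in when it is done.

```bash
mkdir -p pics; cat > h.py <<'E'
import numpy as np, cv2
from station import manip, optics, job
def ray(name,u,v):
    p=optics.camera_params(name); f=240/np.tan(np.radians(p["vfov"])/2)
    K=np.array([[f,0,p["cx"]],[0,f,p["cy"]],[0,0,1.]])
    xd=np.array([(u-p["cx"])/f,(v-p["cy"])/f]); x=xd.copy()
    for _ in range(30): x=xd/(1+p["k1"]*(x@x))
    T=np.array(p["cam_to_world"]); return T[:3,3],T[:3,:3]@np.array([x[0],x[1],1.])
def onz(name,u,v,z):
    o,d=ray(name,u,v); return o+d*(z-o[2])/d[2]
E
python3 - <<'E'
from h import *
for n in("top","side"):
    im=optics.capture(n); cv2.imwrite(f"pics/{n}0.png",im[:,:,::-1]); p=optics.camera_params(n); print(n,p)
s=manip.state(); print(s["tool_pos"],s["ee_rot"],s["finger_gap"],s["time_s"])
E
```

```text
top {'vfov': 43.12463356644727, 'cx': 328.96681254600463, 'cy': 226.29989780427374, 'k1': 0.06173725680607625, 'cam_to_world': array([[-0.00249833, -0.99031412,  0.13882257,  0.3701893 ],
       [-0.99962218, -0.00132674, -0.02745422,  0.01744806],
       [ 0.02737249, -0.13883871, -0.98993664,  1.30381156],
       [ 0.        ,  0.        ,  0.        ,  1.        ]])}
side {'vfov': 42.47350174521154, 'cx': 307.3373592782094, 'cy': 241.393758699327, 'k1': -0.0732167204289537, 'cam_to_world': array([[ 0.99723019, -0.05354962,  0.05161763,  0.50522053],
       [-0.07410527, -0.65608585,  0.75103913, -0.82149103],
       [-0.00635226, -0.75278403, -0.65823692,  0.80077716],
       [ 0.        ,  0.        ,  0.        ,  1.        ]])}
[ 0.28411087 -0.58389812  0.23661614] [[ 8.99187143e-01  4.37563083e-01 -1.01486152e-03]
 [ 4.37564260e-01 -8.99184809e-01  2.04896803e-03]
 [-1.59952936e-05 -2.28647284e-03 -9.99997386e-01]] 0.09305431548697521 0.1
```

View pics/top0.png

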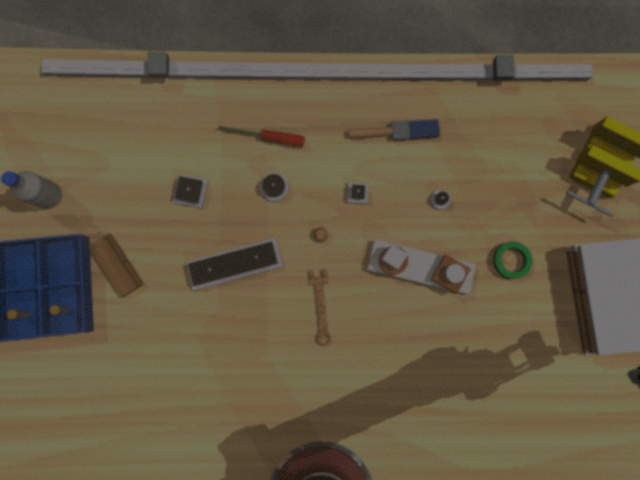

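View pics/side0.png

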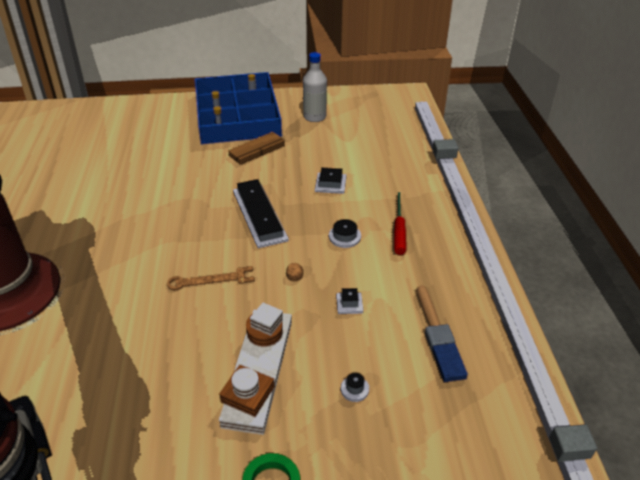

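```bash
cat >> h.py <<'E'
def blob(name,im,u,v,lo,hi,w,z,fill=True):
    """largest HSV-mask contour in window half-size w about u,v -> centre on plane z, min-area rect angle & sides (mm)"""
    u,v=int(u),int(v); hsv=cv2.cvtColor(im,cv2.COLOR_RGB2HSV)
    m=np.zeros(im.shape[:2],np.uint8); sl=np.s_[max(v-w,0):v+w,max(u-w,0):u+w]
    m[sl]=cv2.inRange(hsv,np.array(lo),np.array(hi))[sl]
    cs,_=cv2.findContours(m,cv2.RETR_EXTERNAL,cv2.CHAIN_APPROX_NONE)
    c=max(cs,key=cv2.contourArea)
    q=np.array([onz(name,*x,z)[:2]*1000 for x in c[:,0].astype(float)],np.float32)
    M=cv2.moments(q); r=cv2.minAreaRect(q); 
    return np.round([M["m10"]/M["m00"],M["m01"]/M["m00"]],1),np.round(r[0],1),np.round(r[1],1),round(r[2],1)
E
python3 - <<'E'
from h import *
t=cv2.imread("pics/top0.png")[:,:,::-1].copy(); s=cv2.imread("pics/side0.png")[:,:,::-1].copy()
P={"bsq":((190,190),(331,179)),"bro":((274,187),(345,229)),"ssq":((358,192),(349,297)),"sro":((441,199),(355,382)),"rail":((233,264),(260,211))}
for k,(a,b) in P.items():
    w=50 if k=="rail" else 20
    print(k,"top",*blob("top",t,*a,(0,0,0),(180,255,70),w,.028),"side",*blob("side",s,*b,(0,0,0),(180,255,80),w,.028))
a=cv2.resize(t[225:310,355:485],None,fx=5,fy=5,interpolation=cv2.INTER_CUBIC)
b=cv2.resize(s[295:435,210:300],None,fx=4,fy=4,interpolation=cv2.INTER_CUBIC)
cv2.imwrite("pics/pt.png",a[:,:,::-1]);cv2.imwrite("pics/ps.png",b[:,:,::-1])
hs=cv2.cvtColor(t,cv2.COLOR_RGB2HSV);print([(p,hs[p[1],p[0]]) for p in [(395,257),(455,272),(380,268),(425,265),(465,283),(440,270)]], [hs[250,340]])
hs=cv2.cvtColor(s,cv2.COLOR_RGB2HSV);print([hs[p[1],p[0]] for p in [(266,318),(245,378),(238,415),(265,362)]])
E
```

```text
bsq top [626.7 280.7] [627.  281.4] [53.5 51.3] 78.7 side [630.3 266.9] [630.3 267.3] [67.8 47.5] 83.4
bro top [637.1 102. ] [638.  102.4] [47.9 49. ] 0.2 side [640.5  88.7] [640.5  88.5] [60.8 45.1] 84.0
ssq top [624. -79.] [623.5 -77.1] [32.1 30.7] 89.4 side [626.7 -90.7] [626.6 -91.7] [41.1 27.8] 83.4
sro top [ 610.5 -258. ] [ 610.7 -257.3] [26.1 32.1] 0.1 side [ 612.9 -268.9] [ 612.9 -269.3] [37.  25.9] 83.1
rail top [470.7 184.6] [470.6 185.1] [ 48.2 182.1] 15.1 side [475.  171.1] [474.8 171.1] [ 51.2 196.6] 15.0
[((395, 257), array([ 12,  11, 113], dtype=uint8)), ((455, 272), array([165,   9, 117], dtype=uint8)), ((380, 268), array([13, 48, 74], dtype=uint8)), ((425, 265), array([ 30,   2, 115], dtype=uint8)), ((465, 283), array([  5,  13, 115], dtype=uint8)), ((440, 270), array([ 12, 122,  65], dtype=uint8))] [array([ 19,  95, 115], dtype=uint8)]
[array([150,   1, 180], dtype=uint8), array([128,   6, 182], dtype=uint8), array([ 18,  19, 162], dtype=uint8), array([120,   6, 182], dtype=uint8)]
```

View pics/pt.png

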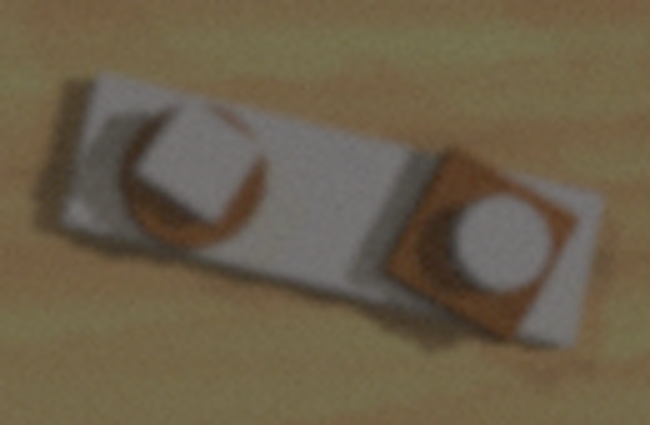

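View pics/ps.png

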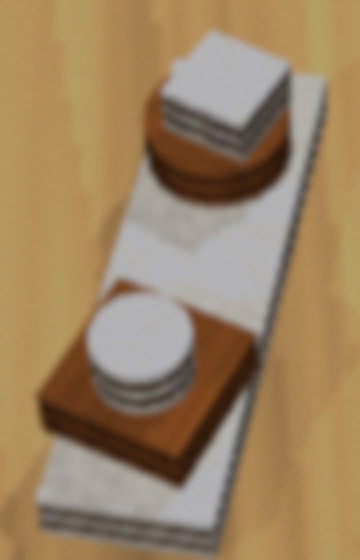

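```bash
python3 - <<'E'
from h import *
def C(n,pts,z,k,off,lab):
    q=np.array([onz(n,(a-(k-1)/2)/k+off[0],(b-(k-1)/2)/k+off[1],z)[:2]*1000 for a,b in pts])
    r=cv2.minAreaRect(q.astype(np.float32)) if len(q)>2 else None
    e=np.diff(np.vstack([q,q[:1]]),axis=0); print(lab,n,q.mean(0).round(1),[(round(float(np.hypot(*x))),round(float(np.degrees(np.arctan2(x[1],x[0]))))) for x in e])
T=(5,(355,225),);S=(4,(210,295))
C("top",[(262,157),(213,222),(137,175),(190,105)],.066,*T,"ssq")
C("side",[(213,32),(292,70),(242,122),(163,88)],.066,*S,"ssq")
C("top",[(503,243)],.066,*T,"sro");C("side",[(140,337)],.066,*S,"sro")
C("top",[(195,177)],.044,*T,"bro")
C("top",[(452,152),(578,217),(507,340),(390,268)],.044,*T,"bsq")
C("side",[(118,282),(257,345),(182,467),(40,398)],.044,*S,"bsq")
C("top",[(100,72),(605,197),(575,348),(68,222)],.022,*T,"rail")
t=cv2.imread("pics/top0.png"); h=cv2.cvtColor(t,cv2.COLOR_BGR2HSV)
m=((h[:,:,1]<55)|(h[:,:,2]<60)).astype(np.uint8)*255
for k,(u,v) in {"bsq":(190,190),"bro":(274,187),"ssq":(358,192),"sro":(441,199),"rail":(233,264)}.items():
    w=60 if k=="rail" else 26
    mm=np.zeros_like(m); mm[v-w:v+w,u-w:u+w]=m[v-w:v+w,u-w:u+w]
    c=max(cv2.findContours(mm,0,1)[0],key=cv2.contourArea)
    q=np.array([onz("top",*x,.008)[:2]*1000 for x in c[:,0].astype(float)],np.float32); print(k,np.round(np.hstack(cv2.minAreaRect(q)),1))
E
```

```text
ssq top [ 479.4 -151.4] [(34, 142), (36, 58), (36, -38), (36, -126)]
ssq side [ 484.8 -153.4] [(39, -37), (33, -129), (37, 147), (35, 55)]
sro top [ 447.4 -274.5] [(0, 0)]
sro side [ 450.  -277.1] [(0, 0)]
bro top [ 476.1 -152. ] [(0, 0)]
bsq top [ 448.3 -270.9] [(58, -118), (60, 148), (56, 58), (55, -29)]
bsq side [ 451.7 -276.6] [(61, -33), (58, -119), (61, 147), (58, 61)]
rail top [ 464.4 -214.7] [(220, -104), (65, 167), (219, 76), (65, -13)]
bsq [629.5 280.3  65.2  65.5  79.1]
bro [639.  100.5  64.   60.6   0.7]
ssq [626.2 -79.7  43.5  46.2  89.4]
sro [ 611.7 -259.7   42.8   42.5   44.6]
rail [471.7 184.1  65.1 196.9  15.1]
```

```bash
cat > g.py <<'E'
# g.py x y z(mm) yaw(deg of tool y, mod 180): prints the shift/turn in the tool's axes
import sys; from h import *; from scipy.spatial.transform import Rotation as R
x,y,z,a=map(float,sys.argv[1:5]); s=manip.state(); A=np.array(s["ee_rot"]); p=np.array(s["tool_pos"])*1000
best=None
for k in (0,180):
    t=np.radians(a+k); Y=np.array([np.cos(t),np.sin(t),0]); Z=np.array([0,0,-1.]); B=np.c_[np.cross(Y,Z),Y,Z]
    w=R.from_matrix(A.T@B).as_rotvec()
    if best is None or np.linalg.norm(w)<np.linalg.norm(best): best=w
print("t",(A.T@(np.array([x,y,z])-p)).round(1),"w",best.round(3),"pos",p.round(1),"F",np.round(s["contact_force"],1),"gap",round(s["finger_gap"]*1000,1),"j7",np.round(s["joint_pos"][6],2),"T",s["time_s"])
E
python3 g.py 482 -152.5 150 -36
```

```text
t [ 366.7 -301.1   87.3] w [-0.002 -0.001 -0.49 ] pos [ 284.1 -583.9  236.6] F [-0.1 -0.6 -0.6] gap 93.1 j7 -0.04 T 0.1
```

```bash
python3 -m handwheel '[{"tx":367,"ty":-301,"tz":20,"wz":-0.49},{"tx":367,"ty":-301,"tz":20,"wz":-0.49},{"tx":367,"ty":-301,"tz":40,"wz":-0.49},{"tx":367,"ty":-301,"tz":60,"wz":-0.49},{"tx":367,"ty":-301,"tz":80,"wz":-0.49},{"tx":367,"ty":-301,"tz":87,"wz":-0.49},{"tx":367,"ty":-301,"tz":87,"wz":-0.49},{"tx":367,"ty":-301,"tz":87,"wz":-0.49},{"tx":367,"ty":-301,"tz":87,"wz":-0.49},{"tx":367,"ty":-301,"tz":87,"wz":-0.49},{"tx":367,"ty":-301,"tz":87,"wz":-0.49},{"tx":367,"ty":-301,"tz":87,"wz":-0.49}]' 100; python3 g.py 482 -152.5 66 -36
python3 - <<'E'
from h import *
cv2.imwrite("pics/side1.png",cv2.resize(optics.capture("side")[200:440,150:450],None,fx=2,fy=2)[:,:,::-1])
E
```

```text
t [ 366.7 -300.9  171.3] w [-0.002 -0.001 -0.49 ] pos [ 284.1 -583.9  236.6] F [-0.1 -0.6 -0.6] gap 93.1 j7 -0.04 T 0.1schema error: expected keys tx, ty, tz, wx, wy, wz
```

View pics/side1.png

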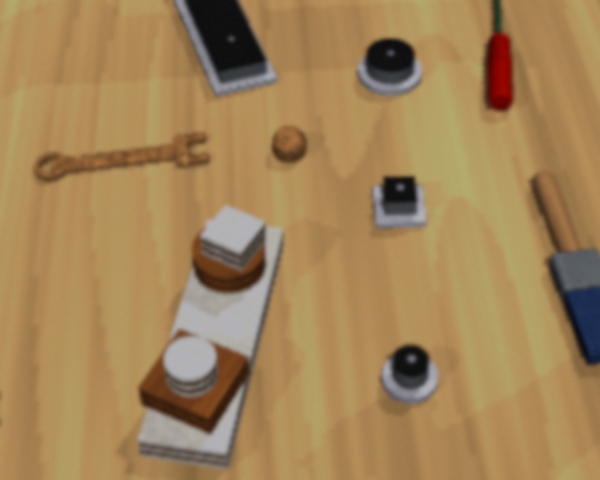

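The move was refused because all six keys are needed. The arm hasn't moved and the pile is unchanged: small square at about (232,235) in the crop, small round at about (190,362).

```bash
python3 -m handwheel '[{"tx":367,"ty":-301,"tz":20,"wx":0,"wy":0,"wz":-0.49},{"tx":367,"ty":-301,"tz":20,"wx":0,"wy":0,"wz":-0.49},{"tx":367,"ty":-301,"tz":20,"wx":0,"wy":0,"wz":-0.49},{"tx":367,"ty":-301,"tz":20,"wx":0,"wy":0,"wz":-0.49},{"tx":367,"ty":-301,"tz":80,"wx":0,"wy":0,"wz":-0.49},{"tx":367,"ty":-301,"tz":87,"wx":0,"wy":0,"wz":-0.49},{"tx":367,"ty":-301,"tz":87,"wx":0,"wy":0,"wz":-0.49},{"tx":367,"ty":-301,"tz":87,"wx":0,"wy":0,"wz":-0.49},{"tx":367,"ty":-301,"tz":87,"wx":0,"wy":0,"wz":-0.49},{"tx":367,"ty":-301,"tz":87,"wx":0,"wy":0,"wz":-0.49},{"tx":367,"ty":-301,"tz":87,"wx":0,"wy":0,"wz":-0.49}]' 100; python3 g.py 482 -152.5 66 -36
python3 - <<'E'
from h import *
cv2.imwrite("pics/side2.png",cv2.resize(optics.capture("side")[200:440,150:450],None,fx=2,fy=2)[:,:,::-1])
E
```

```text
time_s: 1.52
tool_pos: [0.4822, -0.1553, 0.151]
ee_rot: [[0.59, 0.807, 0.0], [0.807, -0.59, -0.001], [-0.001, 0.001, -1.0]]
contact_force: [0.0, 0.3, 0.4]
finger_gap: 0.0929
grip_force: 0.0
t [ 2.2 -1.9 85. ] w [ 0.001  0.001 -0.003] pos [ 482.2 -155.3  151. ] F [0.  0.3 0.4] gap 92.9 j7 -0.49 T 1.525
```

View pics/side2.png

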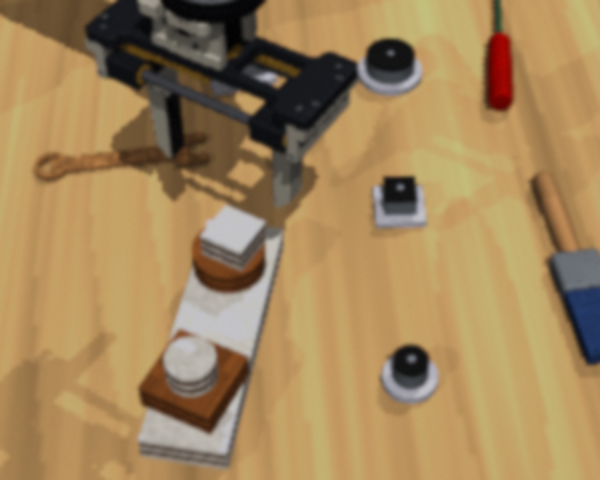

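```bash
python3 -m handwheel '[{"tx":0,"ty":0,"tz":50,"wx":0,"wy":0,"wz":0},{"tx":0,"ty":0,"tz":75,"wx":0,"wy":0,"wz":0},{"tx":0,"ty":0,"tz":83,"wx":0,"wy":0,"wz":0},{"tx":0,"ty":0,"tz":83,"wx":0,"wy":0,"wz":0},{"tx":0,"ty":0,"tz":83,"wx":0,"wy":0,"wz":0},{"tx":0,"ty":0,"tz":83,"wx":0,"wy":0,"wz":0}]'; python3 g.py 482 -152.5 66 -36; python3 -m handwheel '[{"tx":0,"ty":0,"tz":0,"wx":0,"wy":0,"wz":0},{"tx":0,"ty":0,"tz":0,"wx":0,"wy":0,"wz":0},{"tx":0,"ty":0,"tz":0,"wx":0,"wy":0,"wz":0},{"tx":0,"ty":0,"tz":0,"wx":0,"wy":0,"wz":0},{"tx":0,"ty":0,"tz":0,"wx":0,"wy":0,"wz":0},{"tx":0,"ty":0,"tz":0,"wx":0,"wy":0,"wz":0}]' 0
```

```text
time_s: 2.33
tool_pos: [0.4834, -0.1535, 0.0687]
ee_rot: [[0.588, 0.809, 0.002], [0.809, -0.588, -0.001], [0.001, 0.002, -1.0]]
contact_force: [0.5, -0.3, 0.8]
finger_gap: 0.0932
grip_force: 0.0
t [-0.  -1.7  2.7] w [ 0.002 -0.001  0.   ] pos [ 483.4 -153.5   68.7] F [ 0.5 -0.3  0.8] gap 93.2 j7 -0.53 T 2.325
time_s: 3.08
tool_pos: [0.4827, -0.1532, 0.0676]
ee_rot: [[0.587, 0.809, -0.0], [0.809, -0.587, 0.0], [0.0, -0.0, -1.0]]
contact_force: [0.8, 0.0, -0.3]
finger_gap: 0.0378
grip_force: 30.1
```

```bash
python3 -m handwheel '[{"tx":0,"ty":0,"tz":-30,"wx":0,"wy":0,"wz":0},{"tx":0,"ty":0,"tz":-60,"wx":0,"wy":0,"wz":0},{"tx":0,"ty":0,"tz":-60,"wx":0,"wy":0,"wz":0},{"tx":0,"ty":0,"tz":-60,"wx":0,"wy":0,"wz":0}]'; python3 g.py 627.5 -80.5 110 0
```

```text
time_s: 3.58
tool_pos: [0.4821, -0.1532, 0.1271]
ee_rot: [[0.588, 0.809, -0.001], [0.809, -0.588, 0.0], [-0.0, -0.001, -1.0]]
contact_force: [-0.3, 0.1, -1.1]
finger_gap: 0.0378
grip_force: 29.8
t [144.3  75.   16.9] w [-0.001  0.    -0.628] pos [ 482.1 -153.2  127.1] F [-0.3  0.1 -1.1] gap 37.8 j7 -0.5 T 3.575
```

```bash
python3 -m handwheel '[{"tx":40,"ty":20,"tz":0,"wx":0,"wy":0,"wz":-0.14},{"tx":80,"ty":40,"tz":0,"wx":0,"wy":0,"wz":-0.3},{"tx":120,"ty":60,"tz":0,"wx":0,"wy":0,"wz":-0.46},{"tx":144,"ty":75,"tz":10,"wx":0,"wy":0,"wz":-0.6},{"tx":144,"ty":75,"tz":17,"wx":0,"wy":0,"wz":-0.63},{"tx":144,"ty":75,"tz":17,"wx":0,"wy":0,"wz":-0.63},{"tx":144,"ty":75,"tz":17,"wx":0,"wy":0,"wz":-0.63},{"tx":144,"ty":75,"tz":17,"wx":0,"wy":0,"wz":-0.63},{"tx":144,"ty":75,"tz":17,"wx":0,"wy":0,"wz":-0.63}]'; python3 g.py 627.5 -80.5 51.6 0
python3 - <<'E'
from h import *
a=optics.capture("side");b=optics.capture("top")
im=np.hstack([cv2.resize(a[220:340,290:410],None,fx=3.3,fy=3.3),cv2.resize(b[140:240,308:408],(396,396))])
cv2.imwrite("pics/c1.png",im[:,:,::-1])
E
```

```text
time_s: 4.7
tool_pos: [0.6278, -0.0811, 0.1112]
ee_rot: [[-0.001, 1.0, 0.001], [1.0, 0.001, -0.0], [-0.0, 0.001, -1.0]]
contact_force: [0.1, -0.5, 0.7]
finger_gap: 0.0377
grip_force: 29.8
t [ 0.6 -0.4 59.6] w [0.001 0.    0.001] pos [627.8 -81.1 111.2] F [ 0.1 -0.5  0.7] gap 37.7 j7 -0.16 T 4.7
```

View pics/c1.png

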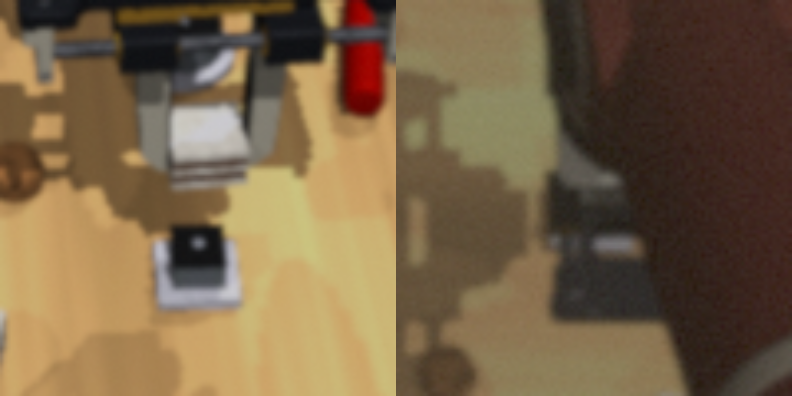

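The side view shows the small square blank squarely held: its front bottom edge runs from (172,188) to (246,183) in the crop. The pod top's front edge is at about (170,262)–(224,262). I'll compute the relative offset.

```bash
python3 - <<'E'
from h import *
f=lambda a,b,z:(onz("side",(a-1.15)/3.3+290,(b-1.15)/3.3+220,z)*1000).round(1)
print(f(172,188,.0876),f(246,183,.0876),"pod",f(170,262,.028),f(224,262,.028),f(172,228,.028),f(221,228,.028))
a=cv2.imread("pics/c1.png")[:,:396]
cv2.imwrite("pics/c1z.png",cv2.resize(a[215:315,140:260],None,fx=5,fy=5,interpolation=cv2.INTER_CUBIC))
E
```

```text
[ 611.1 -100.3   87.6] [648.5 -99.7  87.6] pod [612.6 -94.6  28. ] [640.6 -96.8  28. ] [616.5 -70.   28. ] [642.4 -72.2  28. ]
```

View pics/c1z.png

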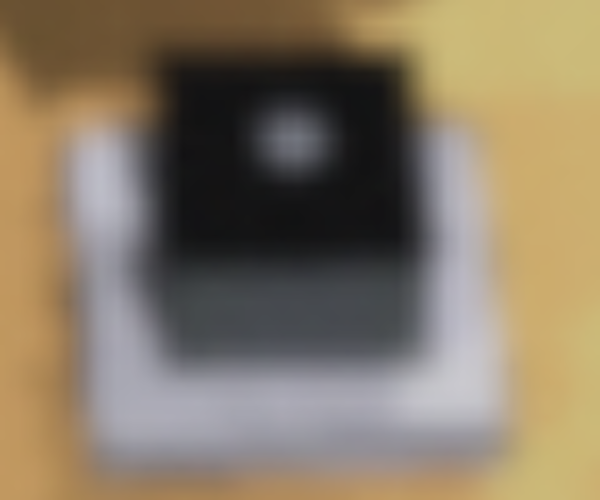

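The held blank's centre and the pod agree to about 2 mm, so the pod is near (626,-82) in the robot frame. Placing now.

```bash
python3 -m handwheel '[{"tx":-1,"ty":-2,"tz":30,"wx":0,"wy":0,"wz":0},{"tx":-1,"ty":-2,"tz":52,"wx":0,"wy":0,"wz":0},{"tx":-1,"ty":-2,"tz":57,"wx":0,"wy":0,"wz":0},{"tx":-1,"ty":-2,"tz":59.5,"wx":0,"wy":0,"wz":0},{"tx":-1,"ty":-2,"tz":60,"wx":0,"wy":0,"wz":0},{"tx":-1,"ty":-2,"tz":60,"wx":0,"wy":0,"wz":0}]'; python3 g.py 626 -82 51.6 0
```

```text
time_s: 5.55
tool_pos: [0.6267, -0.0817, 0.0517]
ee_rot: [[-0.002, 1.0, 0.002], [1.0, 0.002, 0.0], [0.0, 0.002, -1.0]]
contact_force: [-0.9, 0.3, 2.8]
finger_gap: 0.0378
grip_force: 29.8
t [-0.3 -0.7  0.1] w [ 0.002 -0.     0.002] pos [626.7 -81.7  51.7] F [-0.9  0.3  2.8] gap 37.8 j7 -0.18 T 5.55
```

```bash
python3 -m handwheel '[{"tx":0,"ty":0,"tz":0,"wx":0,"wy":0,"wz":0},{"tx":0,"ty":0,"tz":0,"wx":0,"wy":0,"wz":0},{"tx":0,"ty":0,"tz":0,"wx":0,"wy":0,"wz":0},{"tx":0,"ty":0,"tz":0,"wx":0,"wy":0,"wz":0},{"tx":0,"ty":0,"tz":-15,"wx":0,"wy":0,"wz":0},{"tx":0,"ty":0,"tz":-50,"wx":0,"wy":0,"wz":0},{"tx":0,"ty":0,"tz":-80,"wx":0,"wy":0,"wz":0},{"tx":0,"ty":0,"tz":-80,"wx":0,"wy":0,"wz":0},{"tx":0,"ty":0,"tz":-80,"wx":0,"wy":0,"wz":0}]' 100; python3 g.py 448 -276 130 -32
```

```text
time_s: 6.68
tool_pos: [0.6255, -0.0819, 0.1305]
ee_rot: [[-0.002, 1.0, -0.001], [1.0, 0.002, -0.0], [-0.0, -0.001, -1.0]]
contact_force: [-0.1, -0.9, 0.1]
finger_gap: 0.0932
grip_force: 0.0
t [-193.8 -177.9    0.7] w [-0.001  0.     0.561] pos [625.5 -81.9 130.5] F [-0.1 -0.9  0.1] gap 93.2 j7 -0.15 T 6.675
```

```bash
python3 -m handwheel '[{"tx":-194,"ty":-178,"tz":0,"wx":0,"wy":0,"wz":0.56},{"tx":-194,"ty":-178,"tz":0,"wx":0,"wy":0,"wz":0.56},{"tx":-194,"ty":-178,"tz":0,"wx":0,"wy":0,"wz":0.56},{"tx":-194,"ty":-178,"tz":0,"wx":0,"wy":0,"wz":0.56},{"tx":-194,"ty":-178,"tz":0,"wx":0,"wy":0,"wz":0.56},{"tx":-194,"ty":-178,"tz":0,"wx":0,"wy":0,"wz":0.56},{"tx":-194,"ty":-178,"tz":0,"wx":0,"wy":0,"wz":0.56},{"tx":-194,"ty":-178,"tz":0,"wx":0,"wy":0,"wz":0.56},{"tx":-194,"ty":-178,"tz":0,"wx":0,"wy":0,"wz":0.56},{"tx":-194,"ty":-178,"tz":0,"wx":0,"wy":0,"wz":0.56}]'; python3 g.py 448 -276 67 -32; python3 - <<'E'
from h import *
a=optics.capture("side")
cv2.imwrite("pics/c2.png",cv2.resize(a[210:440,170:420],None,fx=2.4,fy=2.4)[:,:,::-1])
E
```

```text
time_s: 7.92
tool_pos: [0.4487, -0.2757, 0.1306]
ee_rot: [[0.529, 0.849, 0.0], [0.849, -0.529, 0.0], [0.0, -0.0, -1.0]]
contact_force: [0.8, -1.6, 0.2]
finger_gap: 0.0933
grip_force: 0.0
t [-0.7 -0.4 63.6] w [-0.    -0.     0.002] pos [ 448.7 -275.7  130.6] F [ 0.8 -1.6  0.2] gap 93.3 j7 -0.22 T 7.925
```

View pics/c2.png

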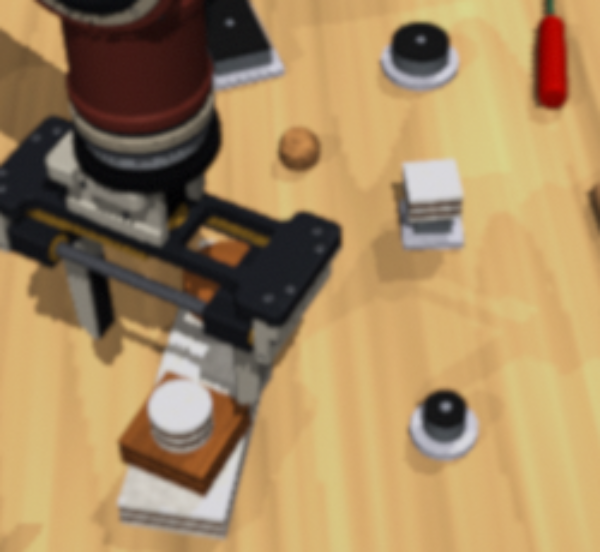

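The small square lies flat on its pod at crop (432,195), and the jaws are straddling the small round at (180,405). Next: descend and grip.

```bash
python3 -m handwheel '[{"tx":0,"ty":0,"tz":40,"wx":0,"wy":0,"wz":0},{"tx":0,"ty":0,"tz":58,"wx":0,"wy":0,"wz":0},{"tx":0,"ty":0,"tz":64,"wx":0,"wy":0,"wz":0},{"tx":0,"ty":0,"tz":64,"wx":0,"wy":0,"wz":0},{"tx":0,"ty":0,"tz":64,"wx":0,"wy":0,"wz":0}]'; python3 -m handwheel '[{"tx":0,"ty":0,"tz":0,"wx":0,"wy":0,"wz":0},{"tx":0,"ty":0,"tz":0,"wx":0,"wy":0,"wz":0},{"tx":0,"ty":0,"tz":0,"wx":0,"wy":0,"wz":0},{"tx":0,"ty":0,"tz":0,"wx":0,"wy":0,"wz":0},{"tx":0,"ty":0,"tz":0,"wx":0,"wy":0,"wz":0},{"tx":0,"ty":0,"tz":0,"wx":0,"wy":0,"wz":0}]' 0;  python3 -m handwheel '[{"tx":0,"ty":0,"tz":-30,"wx":0,"wy":0,"wz":0},{"tx":0,"ty":0,"tz":-60,"wx":0,"wy":0,"wz":0},{"tx":0,"ty":0,"tz":-60,"wx":0,"wy":0,"wz":0},{"tx":0,"ty":0,"tz":-60,"wx":0,"wy":0,"wz":0}]' | head -2; python3 g.py 612 -262 110 -32
```

```text
time_s: 8.6
tool_pos: [0.449, -0.2764, 0.0675]
ee_rot: [[0.529, 0.848, 0.002], [0.848, -0.529, -0.001], [0.0, 0.002, -1.0]]
contact_force: [-1.3, -0.3, -0.5]
finger_gap: 0.0928
grip_force: 0.0
time_s: 9.35
tool_pos: [0.4484, -0.2761, 0.0666]
ee_rot: [[0.529, 0.848, -0.0], [0.848, -0.529, 0.0], [0.0, -0.0, -1.0]]
contact_force: [0.8, -0.9, -0.1]
finger_gap: 0.0378
grip_force: 14.3
time_s: 9.85
tool_pos: [0.4477, -0.2759, 0.126]
t [ 98.8 132.   15.8] w [-0.001  0.     0.   ] pos [ 447.7 -275.9  126. ] F [ 0.   0.7 -0.7] gap 37.5 j7 -0.22 T 9.85
```

```bash
python3 -m handwheel '[{"tx":30,"ty":40,"tz":0,"wx":0,"wy":0,"wz":0},{"tx":60,"ty":80,"tz":0,"wx":0,"wy":0,"wz":0},{"tx":90,"ty":120,"tz":0,"wx":0,"wy":0,"wz":0},{"tx":99,"ty":132,"tz":10,"wx":0,"wy":0,"wz":0},{"tx":99,"ty":132,"tz":16,"wx":0,"wy":0,"wz":0},{"tx":99,"ty":132,"tz":16,"wx":0,"wy":0,"wz":0},{"tx":99,"ty":132,"tz":16,"wx":0,"wy":0,"wz":0},{"tx":99,"ty":132,"tz":16,"wx":0,"wy":0,"wz":0}]'; python3 g.py 612 -262 50.6 -32
python3 - <<'E'
from h import *
a=optics.capture("side")
cv2.imwrite("pics/c3.png",cv2.resize(a[310:430,290:420],None,fx=5,fy=5,interpolation=cv2.INTER_CUBIC)[:,:,::-1])
E
```

```text
time_s: 10.85
tool_pos: [0.6122, -0.2627, 0.1113]
ee_rot: [[0.53, 0.848, 0.0], [0.848, -0.53, -0.0], [-0.0, 0.001, -1.0]]
contact_force: [-1.0, 0.4, -0.5]
finger_gap: 0.0371
grip_force: 30.0
t [ 0.5 -0.6 60.7] w [ 0.001  0.    -0.001] pos [ 612.2 -262.7  111.3] F [-1.   0.4 -0.5] gap 37.1 j7 -0.33 T 10.85
```

View pics/c3.png

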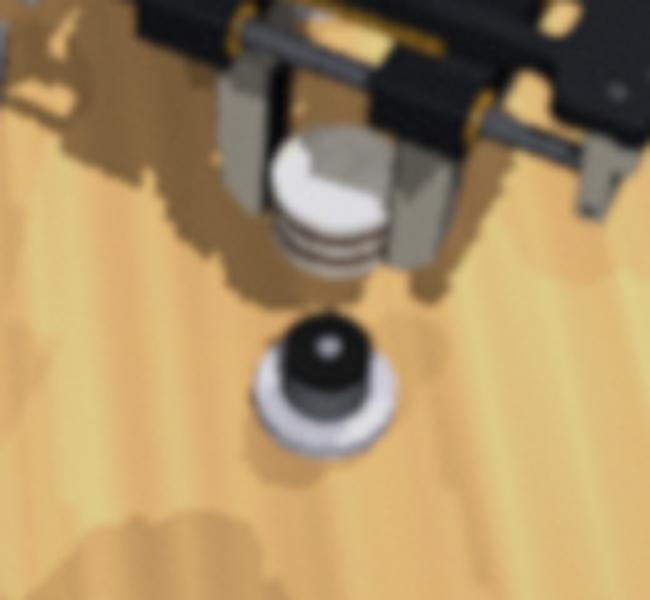

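```bash
python3 - <<'E'
from h import *
f=lambda a,b,z:(onz("side",(a-2)/5+290,(b-2)/5+310,z)*1000).round(1)
print("disc",f(333,178,.1107),"left",f(270,180,.1107),"back",f(340,124,.1107),"front",f(328,231,.1107),"frontbottom",f(335,277,.0887),"pod",f(329,347,.028))
s=manip.state();print(s["finger_gap"],s["grip_force"])
E
```

```text
disc [ 612.1 -264.   110.7] left [ 594.1 -263.3  110.7] back [ 616.8 -244.3  110.7] front [ 608.2 -282.8  110.7] frontbottom [ 611.3 -282.2   88.7] pod [ 615.1 -262.4   28. ]
0.03733565847631425 29.9998739361763
```

The disc is held level with its centre within 3 mm of the pod dot, which is at crop (329,347). Placing with a small correction.

```bash
python3 -m handwheel '[{"tx":2,"ty":1,"tz":30,"wx":0,"wy":0,"wz":0},{"tx":2,"ty":1,"tz":52,"wx":0,"wy":0,"wz":0},{"tx":2,"ty":1,"tz":57,"wx":0,"wy":0,"wz":0},{"tx":2,"ty":1,"tz":60,"wx":0,"wy":0,"wz":0},{"tx":2,"ty":1,"tz":61,"wx":0,"wy":0,"wz":0},{"tx":2,"ty":1,"tz":61,"wx":0,"wy":0,"wz":0}]'; python3 -m handwheel '[{"tx":0,"ty":0,"tz":0,"wx":0,"wy":0,"wz":0},{"tx":0,"ty":0,"tz":0,"wx":0,"wy":0,"wz":0},{"tx":0,"ty":0,"tz":0,"wx":0,"wy":0,"wz":0},{"tx":0,"ty":0,"tz":0,"wx":0,"wy":0,"wz":0},{"tx":0,"ty":0,"tz":-15,"wx":0,"wy":0,"wz":0},{"tx":0,"ty":0,"tz":-50,"wx":0,"wy":0,"wz":0},{"tx":0,"ty":0,"tz":-80,"wx":0,"wy":0,"wz":0},{"tx":0,"ty":0,"tz":-80,"wx":0,"wy":0,"wz":0}]' 100|head -1; python3 g.py 400 -400 200 -32;
python3 - <<'E'
from h import *
a=optics.capture("side")
cv2.imwrite("pics/c4.png",cv2.resize(a[260:440,200:440],None,fx=3.3,fy=3.3,interpolation=cv2.INTER_CUBIC)[:,:,::-1])
E
```

```text
time_s: 11.65
tool_pos: [0.6153, -0.2611, 0.0507]
ee_rot: [[0.53, 0.848, 0.002], [0.848, -0.53, -0.001], [0.0, 0.002, -1.0]]
contact_force: [0.1, 0.4, 1.4]
finger_gap: 0.0372
grip_force: 30.0
time_s: 12.65
t [-232.2 -110.2  -67.5] w [ 0.008 -0.002  0.   ] pos [ 616.9 -261.6  133.7] F [ 0.3 -1.3 -0.1] gap 93.0 j7 -0.33 T 12.65
```

View pics/c4.png

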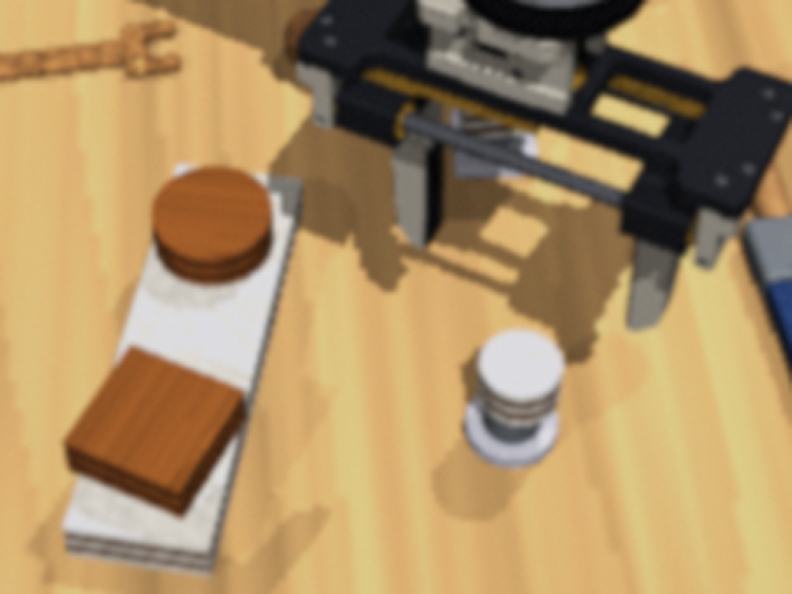

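Both small blanks are off the pile: the small round's top is centred at crop (521,364) on its pod, the big round at (212,213), and the big square's corners are at (133,347), (245,398), (183,500) and (67,440).

```bash
python3 - <<'E'
from h import *
f=lambda a,b,z:(onz("side",(a-1.15)/3.3+200,(b-1.15)/3.3+260,z)*1000).round(1)
print("sro",f(521,364,.05),f(476,365,.05),f(565,368,.05),f(521,331,.05))
print("bro",f(212,213,.044),f(152,213,.044),f(272,217,.044),f(212,167,.044))
q=np.array([f(*c,.044) for c in[(133,347),(245,400),(183,500),(68,440)]]);print(q.mean(0),[np.degrees(np.arctan2(*(q[i]-q[i-1])[1::-1])).round(1) for i in range(4)])
E
python3 g.py 475.5 -153.5 130 -17
```

```text
sro [ 617.3 -262.2   50. ] [ 596.9 -261.1   50. ] [ 636.8 -266.1   50. ] [ 619.8 -243.6   50. ]
bro [ 479.5 -155.2   44. ] [ 450.1 -152.9   44. ] [ 508.7 -160.1   44. ] [ 480.1 -124.7   44. ]
[ 452.225 -275.85    44.   ] [np.float64(60.0), np.float64(-33.6), np.float64(-119.5), np.float64(145.4)]
t [  17.2 -175.8    1. ] w [ 0.003 -0.    -0.261] pos [ 615.5 -261.2  131.6] F [ 0.9  0.5 -0.1] gap 93.0 j7 -0.33 T 12.7
```

```bash
python3 g.py 477.3 -154.5 110 -14; python3 -m handwheel '[{"tx":19,"ty":-175,"tz":0,"wx":0,"wy":0,"wz":-0.31},{"tx":19,"ty":-175,"tz":0,"wx":0,"wy":0,"wz":-0.31},{"tx":19,"ty":-175,"tz":0,"wx":0,"wy":0,"wz":-0.31},{"tx":19,"ty":-175,"tz":22,"wx":0,"wy":0,"wz":-0.31},{"tx":19,"ty":-175,"tz":22,"wx":0,"wy":0,"wz":-0.31},{"tx":19,"ty":-175,"tz":22,"wx":0,"wy":0,"wz":-0.31},{"tx":19,"ty":-175,"tz":22,"wx":0,"wy":0,"wz":-0.31},{"tx":19,"ty":-175,"tz":22,"wx":0,"wy":0,"wz":-0.31},{"tx":19,"ty":-175,"tz":22,"wx":0,"wy":0,"wz":-0.31},{"tx":19,"ty":-175,"tz":22,"wx":0,"wy":0,"wz":-0.31}]'|head -2; python3 g.py 477.3 -154.5 45 -14
```

```text
t [  17.3 -173.8   21. ] w [ 0.003 -0.    -0.314] pos [ 615.5 -261.2  131.6] F [ 0.9  0.5 -0.1] gap 93.0 j7 -0.33 T 12.7
time_s: 13.95
tool_pos: [0.4764, -0.1521, 0.1078]
t [-2.1  1.5 62.8] w [ 0.    -0.    -0.004] pos [ 476.4 -152.1  107.8] F [-0.1 -0.1  0.6] gap 93.2 j7 -0.24 T 13.95
```

```bash
python3 -m handwheel '[{"tx":-2,"ty":1,"tz":35,"wx":0,"wy":0,"wz":0},{"tx":-2,"ty":1,"tz":55,"wx":0,"wy":0,"wz":0},{"tx":-2,"ty":1,"tz":63,"wx":0,"wy":0,"wz":0},{"tx":-2,"ty":1,"tz":63,"wx":0,"wy":0,"wz":0},{"tx":-2,"ty":1,"tz":63,"wx":0,"wy":0,"wz":0},{"tx":-2,"ty":1,"tz":63,"wx":0,"wy":0,"wz":0}]'|head -2; python3 -m handwheel '[{"tx":0,"ty":0,"tz":0,"wx":0,"wy":0,"wz":0},{"tx":0,"ty":0,"tz":0,"wx":0,"wy":0,"wz":0},{"tx":0,"ty":0,"tz":0,"wx":0,"wy":0,"wz":0},{"tx":0,"ty":0,"tz":0,"wx":0,"wy":0,"wz":0},{"tx":0,"ty":0,"tz":0,"wx":0,"wy":0,"wz":0}]' 0;  python3 -m handwheel '[{"tx":0,"ty":0,"tz":-30,"wx":0,"wy":0,"wz":0},{"tx":0,"ty":0,"tz":-60,"wx":0,"wy":0,"wz":0},{"tx":0,"ty":0,"tz":-70,"wx":0,"wy":0,"wz":0},{"tx":0,"ty":0,"tz":-70,"wx":0,"wy":0,"wz":0}]' | head -2; python3 g.py 639.5 101.3 112 0
```

```text
time_s: 14.7
tool_pos: [0.4773, -0.1544, 0.0454]
time_s: 15.32
tool_pos: [0.4768, -0.1543, 0.0447]
ee_rot: [[0.245, 0.969, 0.0], [0.969, -0.245, 0.0], [0.0, 0.0, -1.0]]
contact_force: [-0.4, -0.5, 0.6]
finger_gap: 0.0595
grip_force: 30.0
time_s: 15.82
tool_pos: [0.4768, -0.1544, 0.1148]
t [287.8  94.9   2.8] w [ 0.001  0.    -0.248] pos [ 476.8 -154.4  114.8] F [-0.6  0.2 -0.5] gap 59.6 j7 -0.23 T 15.825
```

```bash
python3 -m handwheel '[{"tx":45,"ty":15,"tz":0,"wx":0,"wy":0,"wz":-0.04},{"tx":90,"ty":30,"tz":0,"wx":0,"wy":0,"wz":-0.08},{"tx":140,"ty":46,"tz":0,"wx":0,"wy":0,"wz":-0.12},{"tx":190,"ty":62,"tz":0,"wx":0,"wy":0,"wz":-0.16},{"tx":240,"ty":78,"tz":0,"wx":0,"wy":0,"wz":-0.2},{"tx":275,"ty":90,"tz":0,"wx":0,"wy":0,"wz":-0.24},{"tx":288,"ty":95,"tz":3,"wx":0,"wy":0,"wz":-0.25},{"tx":288,"ty":95,"tz":3,"wx":0,"wy":0,"wz":-0.25},{"tx":288,"ty":95,"tz":3,"wx":0,"wy":0,"wz":-0.25},{"tx":288,"ty":95,"tz":3,"wx":0,"wy":0,"wz":-0.25},{"tx":288,"ty":95,"tz":3,"wx":0,"wy":0,"wz":-0.25}]'; python3 g.py 639.5 101.3 50.7 0
python3 - <<'E'
from h import *
a=optics.capture("side")
cv2.imwrite("pics/c5.png",cv2.resize(a[150:270,280:410],None,fx=5,fy=5,interpolation=cv2.INTER_CUBIC)[:,:,::-1])
E
```

```text
time_s: 17.2
tool_pos: [0.6394, 0.1004, 0.112]
ee_rot: [[-0.001, 1.0, 0.0], [1.0, 0.001, -0.0], [-0.0, 0.0, -1.0]]
contact_force: [0.6, 0.9, -1.1]
finger_gap: 0.0595
grip_force: 30.0
t [ 0.9  0.1 61.3] w [0.    0.    0.001] pos [639.4 100.4 112. ] F [ 0.6  0.9 -1.1] gap 59.5 j7 -0.42 T 17.2
```

View pics/c5.png

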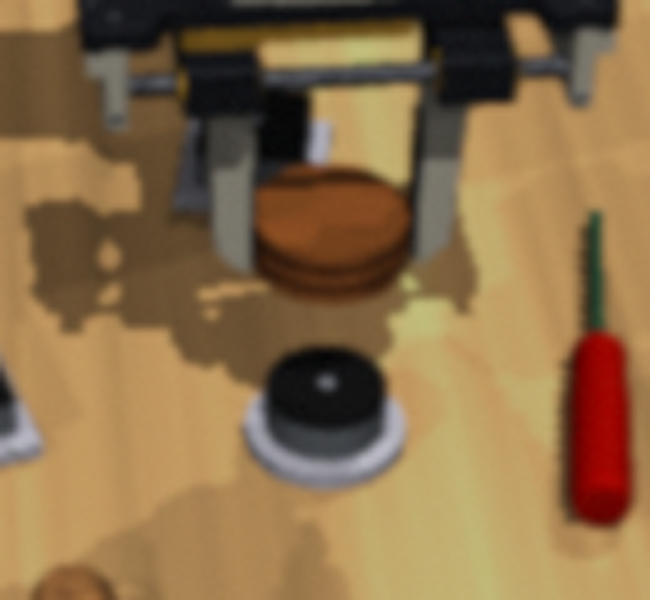

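```bash
python3 - <<'E'
from h import *
f=lambda a,b,z:(onz("side",(a-2)/5+280,(b-2)/5+150,z)*1000).round(1)
print("top",f(332,216,.1113),"back",f(332,166,.1113),"front",f(332,270,.1113),"frontbottom",f(332,301,.0893),"pod",f(326,382,.028))
E
```

```text
top [641.3  96.6 111.3] back [645.2 128.2 111.3] front [637.3  63.9 111.3] frontbottom [639.3  73.4  89.3] pod [642.3  99.9  28. ]
```

The disc is held level and lines up with the pod dot, at crop (326,382), to about 1–2 mm. Placing.

```bash
python3 -m handwheel '[{"tx":0,"ty":1,"tz":30,"wx":0,"wy":0,"wz":0},{"tx":0,"ty":1,"tz":52,"wx":0,"wy":0,"wz":0},{"tx":0,"ty":1,"tz":57,"wx":0,"wy":0,"wz":0},{"tx":0,"ty":1,"tz":60,"wx":0,"wy":0,"wz":0},{"tx":0,"ty":1,"tz":61.5,"wx":0,"wy":0,"wz":0},{"tx":0,"ty":1,"tz":61.5,"wx":0,"wy":0,"wz":0}]'; python3 -m handwheel '[{"tx":0,"ty":0,"tz":0,"wx":0,"wy":0,"wz":0},{"tx":0,"ty":0,"tz":0,"wx":0,"wy":0,"wz":0},{"tx":0,"ty":0,"tz":0,"wx":0,"wy":0,"wz":0},{"tx":0,"ty":0,"tz":0,"wx":0,"wy":0,"wz":0},{"tx":0,"ty":0,"tz":-15,"wx":0,"wy":0,"wz":0},{"tx":0,"ty":0,"tz":-45,"wx":0,"wy":0,"wz":0},{"tx":0,"ty":0,"tz":-65,"wx":0,"wy":0,"wz":0},{"tx":0,"ty":0,"tz":-65,"wx":0,"wy":0,"wz":0}]' 100|head -1; python3 g.py 450.5 -275 116 -30
```

```text
time_s: 18.0
tool_pos: [0.641, 0.1017, 0.0509]
ee_rot: [[-0.002, 1.0, 0.001], [1.0, 0.002, 0.0], [0.0, 0.001, -1.0]]
contact_force: [-0.4, -1.0, -0.3]
finger_gap: 0.0597
grip_force: 30.0
time_s: 19.0
t [-376.8 -192.4    0.5] w [ 0.005 -0.003  0.526] pos [642.1 102.1 118. ] F [ 0.7 -0.4  0.1] gap 92.9 j7 -0.42 T 19.0
```

```bash
python3 -m handwheel '[{"tx":-377,"ty":-192,"tz":0,"wx":0,"wy":0,"wz":0.54},{"tx":-377,"ty":-192,"tz":0,"wx":0,"wy":0,"wz":0.54},{"tx":-377,"ty":-192,"tz":0,"wx":0,"wy":0,"wz":0.54},{"tx":-377,"ty":-192,"tz":0,"wx":0,"wy":0,"wz":0.54},{"tx":-377,"ty":-192,"tz":0,"wx":0,"wy":0,"wz":0.54},{"tx":-377,"ty":-192,"tz":0,"wx":0,"wy":0,"wz":0.54},{"tx":-377,"ty":-192,"tz":0,"wx":0,"wy":0,"wz":0.54},{"tx":-377,"ty":-192,"tz":0,"wx":0,"wy":0,"wz":0.54},{"tx":-377,"ty":-192,"tz":0,"wx":0,"wy":0,"wz":0.54},{"tx":-377,"ty":-192,"tz":0,"wx":0,"wy":0,"wz":0.54},{"tx":-377,"ty":-192,"tz":0,"wx":0,"wy":0,"wz":0.54},{"tx":-377,"ty":-192,"tz":0,"wx":0,"wy":0,"wz":0.54}]'|head -2; python3 g.py 450.5 -275 45 -31
```

```text
time_s: 20.5
tool_pos: [0.4498, -0.275, 0.1152]
t [ 0.4  0.6 70.2] w [-0.    -0.     0.005] pos [ 449.8 -275.   115.2] F [ 0.4 -0.3  0.7] gap 93.1 j7 -0.22 T 20.5
```

```bash
python3 -m handwheel '[{"tx":0,"ty":0,"tz":40,"wx":0,"wy":0,"wz":0},{"tx":0,"ty":0,"tz":62,"wx":0,"wy":0,"wz":0},{"tx":0,"ty":0,"tz":70,"wx":0,"wy":0,"wz":0},{"tx":0,"ty":0,"tz":70,"wx":0,"wy":0,"wz":0},{"tx":0,"ty":0,"tz":70,"wx":0,"wy":0,"wz":0}]'|head -2; python3 -m handwheel '[{"tx":0,"ty":0,"tz":0,"wx":0,"wy":0,"wz":0},{"tx":0,"ty":0,"tz":0,"wx":0,"wy":0,"wz":0},{"tx":0,"ty":0,"tz":0,"wx":0,"wy":0,"wz":0},{"tx":0,"ty":0,"tz":0,"wx":0,"wy":0,"wz":0},{"tx":0,"ty":0,"tz":0,"wx":0,"wy":0,"wz":0}]' 0;  python3 -m handwheel '[{"tx":0,"ty":0,"tz":-30,"wx":0,"wy":0,"wz":0},{"tx":0,"ty":0,"tz":-60,"wx":0,"wy":0,"wz":0},{"tx":0,"ty":0,"tz":-70,"wx":0,"wy":0,"wz":0},{"tx":0,"ty":0,"tz":-70,"wx":0,"wy":0,"wz":0}]' | head -2; python3 g.py 629.5 282 112 -11
```

```text
time_s: 21.12
tool_pos: [0.45, -0.2761, 0.046]
time_s: 21.75
tool_pos: [0.4491, -0.2757, 0.0452]
ee_rot: [[0.512, 0.859, -0.0], [0.859, -0.512, 0.0], [-0.0, -0.001, -1.0]]
contact_force: [-0.7, -0.4, 1.4]
finger_gap: 0.0593
grip_force: 30.0
time_s: 22.25
tool_pos: [0.4494, -0.2759, 0.1152]
t [ 571.4 -131.3    3.1] w [ 0.001  0.    -0.346] pos [ 449.4 -275.9  115.2] F [ 1.  -0.3 -0.1] gap 59.7 j7 -0.23 T 22.25
```

```bash
python3 -m handwheel '[{"tx":50,"ty":-11,"tz":0,"wx":0,"wy":0,"wz":-0.03},{"tx":105,"ty":-24,"tz":0,"wx":0,"wy":0,"wz":-0.06},{"tx":160,"ty":-37,"tz":0,"wx":0,"wy":0,"wz":-0.1},{"tx":215,"ty":-49,"tz":0,"wx":0,"wy":0,"wz":-0.13},{"tx":270,"ty":-62,"tz":0,"wx":0,"wy":0,"wz":-0.16},{"tx":325,"ty":-75,"tz":0,"wx":0,"wy":0,"wz":-0.2},{"tx":380,"ty":-87,"tz":0,"wx":0,"wy":0,"wz":-0.23},{"tx":435,"ty":-100,"tz":0,"wx":0,"wy":0,"wz":-0.26},{"tx":490,"ty":-113,"tz":0,"wx":0,"wy":0,"wz":-0.3},{"tx":540,"ty":-124,"tz":0,"wx":0,"wy":0,"wz":-0.33},{"tx":571,"ty":-131,"tz":3,"wx":0,"wy":0,"wz":-0.346},{"tx":571,"ty":-131,"tz":3,"wx":0,"wy":0,"wz":-0.346}]'|head -1; python3 -m handwheel '[{"tx":0,"ty":0,"tz":0,"wx":0,"wy":0,"wz":0},{"tx":0,"ty":0,"tz":0,"wx":0,"wy":0,"wz":0},{"tx":0,"ty":0,"tz":0,"wx":0,"wy":0,"wz":0}]'|head -2;  python3 g.py 629.5 282 51.2 -11
python3 - <<'E'
from h import *
a=optics.capture("side")
cv2.imwrite("pics/c6.png",cv2.resize(a[110:230,270:400],None,fx=5,fy=5,interpolation=cv2.INTER_CUBIC)[:,:,::-1])
E
```

```text
time_s: 23.75
time_s: 24.12
tool_pos: [0.6297, 0.2801, 0.1123]
t [ 1.9 -0.6 61.1] w [ 0.     0.001 -0.002] pos [629.7 280.1 112.3] F [-0.7  0.1 -0.6] gap 59.9 j7 -0.82 T 24.125
```

View pics/c6.png

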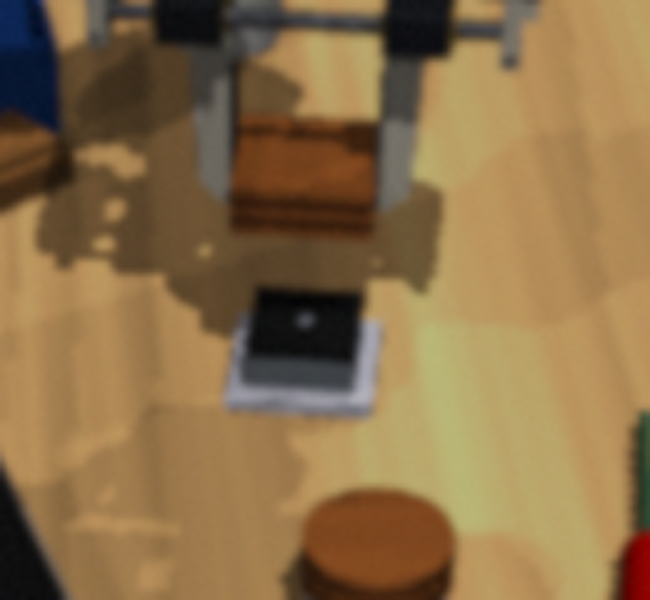

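```bash
python3 - <<'E'
from h import *
f=lambda a,b,z:(onz("side",(a-2)/5+270,(b-2)/5+110,z)*1000).round(1)
q=np.array([f(*c,.1111) for c in[(237,118),(380,121),(376,208),(231,202)]]);print(q,q.mean(0))
a,b=f(230,232,.0891),f(373,238,.0891); d=(b-a)/np.linalg.norm(b-a); print((a+b)/2+30*np.array([-d[1],d[0],0]),np.degrees(np.arctan2(d[1],d[0])))
q=np.array([f(*c,.028) for c in[(256,290),(365,294),(357,362),(243,355)]]);print(q,q.mean(0),f(305,321,.028))
E
```

```text
[[605.7 312.4 111.1]
 [666.  305.  111.1]
 [656.2 237.9 111.1]
 [597.6 247.3 111.1]] [631.375 275.65  111.1  ]
[632.33578514 283.52384747  89.1       ] -9.082675994956485
[[613.7 304.2  28. ]
 [661.2 297.2  28. ]
 [651.8 246.7  28. ]
 [603.7 255.8  28. ]] [632.6   275.975  28.   ] [632.8 278.8  28. ]
```

The big square lines up with its pod in both position and angle: pod dot at crop (305,321), blank edges parallel. The big round sits well on its pod below. Placing straight down.

```bash
python3 -m handwheel '[{"tx":0,"ty":1,"tz":30,"wx":0,"wy":0,"wz":0},{"tx":0,"ty":1,"tz":52,"wx":0,"wy":0,"wz":0},{"tx":0,"ty":1,"tz":57,"wx":0,"wy":0,"wz":0},{"tx":0,"ty":1,"tz":60,"wx":0,"wy":0,"wz":0},{"tx":0,"ty":1,"tz":61.5,"wx":0,"wy":0,"wz":0},{"tx":0,"ty":1,"tz":61.5,"wx":0,"wy":0,"wz":0}]'; python3 -m handwheel '[{"tx":0,"ty":0,"tz":0,"wx":0,"wy":0,"wz":0},{"tx":0,"ty":0,"tz":0,"wx":0,"wy":0,"wz":0},{"tx":0,"ty":0,"tz":0,"wx":0,"wy":0,"wz":0},{"tx":0,"ty":0,"tz":0,"wx":0,"wy":0,"wz":0},{"tx":0,"ty":0,"tz":-15,"wx":0,"wy":0,"wz":0},{"tx":0,"ty":0,"tz":-45,"wx":0,"wy":0,"wz":0},{"tx":0,"ty":0,"tz":-65,"wx":0,"wy":0,"wz":0},{"tx":0,"ty":0,"tz":-65,"wx":0,"wy":0,"wz":0}]' 100|head -1; python3 g.py 465.5 -216 116 -14
python3 - <<'E'
from h import *
t=optics.capture("top"); cv2.imwrite("pics/t7.png",t[:,:,::-1])
print(blob("top",t,421,267,(0,0,95),(180,40,255),70,.022))
E
```

```text
time_s: 24.92
tool_pos: [0.6308, 0.2817, 0.0515]
ee_rot: [[0.191, 0.982, 0.001], [0.982, -0.191, 0.001], [0.001, 0.001, -1.0]]
contact_force: [-0.3, 0.3, -0.1]
finger_gap: 0.0599
grip_force: 30.0
time_s: 25.92
t [-5.208e+02 -6.800e+01  5.000e-01] w [ 0.004 -0.003  0.052] pos [631.7 282.3 118.4] F [-0.4  0.  -0.3] gap 93.0 j7 -0.81 T 25.925
(array([ 464.1, -212.6]), array([ 464.1, -212.6]), array([221. ,  67.3]), 76.3)
```

```bash
python3 g.py 465 -214 70 -13.7;  python3 -m handwheel '[{"tx":-519,"ty":-69,"tz":0,"wx":0,"wy":0,"wz":0.047},{"tx":-519,"ty":-69,"tz":0,"wx":0,"wy":0,"wz":0.047},{"tx":-519,"ty":-69,"tz":0,"wx":0,"wy":0,"wz":0.047},{"tx":-519,"ty":-69,"tz":0,"wx":0,"wy":0,"wz":0.047},{"tx":-519,"ty":-69,"tz":0,"wx":0,"wy":0,"wz":0.047},{"tx":-519,"ty":-69,"tz":0,"wx":0,"wy":0,"wz":0.047},{"tx":-519,"ty":-69,"tz":0,"wx":0,"wy":0,"wz":0.047},{"tx":-519,"ty":-69,"tz":0,"wx":0,"wy":0,"wz":0.047},{"tx":-519,"ty":-69,"tz":0,"wx":0,"wy":0,"wz":0.047},{"tx":-519,"ty":-69,"tz":20,"wx":0,"wy":0,"wz":0.047},{"tx":-519,"ty":-69,"tz":40,"wx":0,"wy":0,"wz":0.047},{"tx":-519,"ty":-69,"tz":48,"wx":0,"wy":0,"wz":0.047}]'|head -2; python3 -m handwheel '[{"tx":0,"ty":0,"tz":0,"wx":0,"wy":0,"wz":0},{"tx":0,"ty":0,"tz":0,"wx":0,"wy":0,"wz":0},{"tx":0,"ty":0,"tz":0,"wx":0,"wy":0,"wz":0}]'|head -2;  python3 g.py 465 -214 24 -13.7
```

```text
t [-518.2  -68.1   46.1] w [ 0.001 -0.001  0.047] pos [630.7 281.6 116.7] F [-0.2  0.2 -0.8] gap 93.1 j7 -0.82 T 25.975
time_s: 27.48
tool_pos: [0.4622, -0.2144, 0.0659]
time_s: 27.85
tool_pos: [0.464, -0.2149, 0.0683]
t [ 1.1  0.7 44.3] w [0.001 0.    0.   ] pos [ 464.  -214.9   68.3] F [-0.1 -0.5  0.1] gap 93.2 j7 -0.15 T 27.85
```

```bash
python3 -m handwheel '[{"tx":1,"ty":1,"tz":25,"wx":0,"wy":0,"wz":0},{"tx":1,"ty":1,"tz":40,"wx":0,"wy":0,"wz":0},{"tx":1,"ty":1,"tz":44.5,"wx":0,"wy":0,"wz":0},{"tx":1,"ty":1,"tz":44.5,"wx":0,"wy":0,"wz":0},{"tx":1,"ty":1,"tz":44.5,"wx":0,"wy":0,"wz":0}]'|head -2; python3 -m handwheel '[{"tx":0,"ty":0,"tz":0,"wx":0,"wy":0,"wz":0},{"tx":0,"ty":0,"tz":0,"wx":0,"wy":0,"wz":0},{"tx":0,"ty":0,"tz":0,"wx":0,"wy":0,"wz":0},{"tx":0,"ty":0,"tz":0,"wx":0,"wy":0,"wz":0},{"tx":0,"ty":0,"tz":0,"wx":0,"wy":0,"wz":0}]' 0;  python3 -m handwheel '[{"tx":0,"ty":0,"tz":-25,"wx":0,"wy":0,"wz":0},{"tx":0,"ty":0,"tz":-55,"wx":0,"wy":0,"wz":0},{"tx":0,"ty":0,"tz":-85,"wx":0,"wy":0,"wz":0},{"tx":0,"ty":0,"tz":-90,"wx":0,"wy":0,"wz":0},{"tx":0,"ty":0,"tz":-90,"wx":0,"wy":0,"wz":0}]' | head -2; python3 g.py 472.3 184.5 115 15
```

```text
time_s: 28.48
tool_pos: [0.4652, -0.2142, 0.0237]
time_s: 29.1
tool_pos: [0.465, -0.2141, 0.0233]
ee_rot: [[0.237, 0.972, 0.0], [0.972, -0.237, -0.0], [-0.0, 0.0, -1.0]]
contact_force: [1.0, -0.2, 0.7]
finger_gap: 0.0659
grip_force: 30.0
time_s: 29.72
tool_pos: [0.4642, -0.214, 0.1125]
t [389.1 -86.5  -2.3] w [-0.001 -0.    -0.501] pos [ 464.2 -214.   112.5] F [ 0.3  0.9 -1. ] gap 65.3 j7 -0.12 T 29.725
```

```bash
python3 -m handwheel '[{"tx":40,"ty":-9,"tz":0,"wx":0,"wy":0,"wz":-0.05},{"tx":85,"ty":-19,"tz":0,"wx":0,"wy":0,"wz":-0.1},{"tx":130,"ty":-29,"tz":0,"wx":0,"wy":0,"wz":-0.16},{"tx":175,"ty":-39,"tz":0,"wx":0,"wy":0,"wz":-0.22},{"tx":220,"ty":-49,"tz":0,"wx":0,"wy":0,"wz":-0.28},{"tx":265,"ty":-59,"tz":0,"wx":0,"wy":0,"wz":-0.34},{"tx":310,"ty":-69,"tz":0,"wx":0,"wy":0,"wz":-0.4},{"tx":350,"ty":-78,"tz":0,"wx":0,"wy":0,"wz":-0.45},{"tx":380,"ty":-85,"tz":0,"wx":0,"wy":0,"wz":-0.49},{"tx":389,"ty":-86.5,"tz":0,"wx":0,"wy":0,"wz":-0.5},{"tx":389,"ty":-86.5,"tz":0,"wx":0,"wy":0,"wz":-0.5},{"tx":389,"ty":-86.5,"tz":0,"wx":0,"wy":0,"wz":-0.5}]'|head -1; python3 -m handwheel '[{"tx":0,"ty":0,"tz":0,"wx":0,"wy":0,"wz":0},{"tx":0,"ty":0,"tz":0,"wx":0,"wy":0,"wz":0}]';  python3 g.py 472.3 184.5 51.3 15
python3 - <<'E'
from h import *
a=optics.capture("side")
cv2.imwrite("pics/c8.png",cv2.resize(a[100:260,200:410],None,fx=3.7,fy=3.7,interpolation=cv2.INTER_CUBIC)[:,:,::-1])
E
```

```text
time_s: 31.22
time_s: 31.48
tool_pos: [0.473, 0.1834, 0.1132]
ee_rot: [[-0.257, 0.967, 0.0], [0.967, 0.257, -0.0], [-0.0, 0.0, -1.0]]
contact_force: [0.2, 1.0, -1.8]
finger_gap: 0.0654
grip_force: 30.0
t [ 1.3 -0.4 61.9] w [ 0.     0.    -0.002] pos [473.  183.4 113.2] F [ 0.2  1.  -1.8] gap 65.4 j7 -0.5 T 31.475
```

View pics/c8.png

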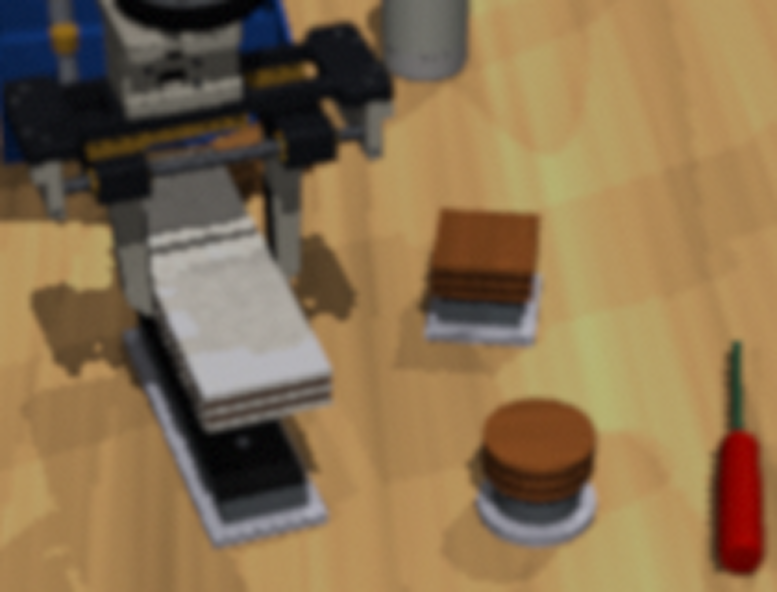

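Both large blanks sit well on their pods, centred at about crop (487,255) and (540,450). The rail is held level and parallel to its pod. I'll compare the front ends: rail (205,430)–(330,402), pod top (215,502)–(305,484).

```bash
python3 - <<'E'
from h import *
f=lambda a,b,z:(onz("side",(a-1.35)/3.7+200,(b-1.35)/3.7+100,z)*1000)[:2]
for n,a,b,L,z in(("rail",(205,429),(330,402),110,.0899),("pod",(216,502),(305,484),90,.028)):
    a,b=f(*a,z),f(*b,z); d=(b-a)/np.linalg.norm(b-a); print(n,np.linalg.norm(b-a),(a+b)/2,(a+b)/2+L*np.array([np.cos(np.radians(105)),np.sin(np.radians(105))]),np.degrees(np.arctan2(d[1],d[0])))
E
```

```text
rail 65.22024613330325 [501.97606769  77.64316886] [473.50597273 183.89500975] 14.705834797937419
pod 48.03034879021672 [495.90608662  91.06498641] [472.61237256 177.99831078] 12.903302398178788
```

```bash
python3 - <<'E'
from h import *
for n,(u,v) in(("top",(233,264)),("side",(260,211))):
    g=cv2.imread(f"pics/{n}0.png",0); w=44
    m=np.zeros_like(g); m[v-w:v+w,u-w-8:u+w+8]=(g[v-w:v+w,u-w-8:u+w+8]<60)*255
    c=max(cv2.findContours(m,0,1)[0],key=cv2.contourArea); ins=np.zeros_like(g); cv2.drawContours(ins,[c],-1,255,-1); ins=cv2.erode(ins,np.ones((5,5)))
    wgt=np.where(ins>0,np.clip(g.astype(float)-55,0,None),0)
    k,l,s,ce=cv2.connectedComponentsWithStats((wgt>0).astype(np.uint8))
    for i in range(1,k):
        yy,xx=np.nonzero(l==i); a=np.average(np.c_[xx,yy],axis=0,weights=wgt[yy,xx]); print(n,s[i,4],a.round(1),(onz(n,*a,.028)[:2]*1000).round(1))
E
```

```text
top 8 [255.9 256.3] [485.2 135.6]
top 9 [209.1 269.1] [458.7 232.3]
side 4 [251.6 190.7] [461.  231.2]
side 3 [265.4 218.9] [487.8 134.7]
side 1 [267. 235.] [489.8  85.2]
side 2 [264.7 236. ] [485.2  82.6]
```

The pod's two dots give its centre as (472–474, 183–184), which matches the rail. Placing it.

```bash
python3 -m handwheel '[{"tx":0,"ty":0,"tz":30,"wx":0,"wy":0,"wz":0},{"tx":0,"ty":0,"tz":52,"wx":0,"wy":0,"wz":0},{"tx":0,"ty":0,"tz":58,"wx":0,"wy":0,"wz":0},{"tx":0,"ty":0,"tz":61,"wx":0,"wy":0,"wz":0},{"tx":0,"ty":0,"tz":62.5,"wx":0,"wy":0,"wz":0},{"tx":0,"ty":0,"tz":62.5,"wx":0,"wy":0,"wz":0}]'; python3 -m handwheel '[{"tx":0,"ty":0,"tz":0,"wx":0,"wy":0,"wz":0},{"tx":0,"ty":0,"tz":0,"wx":0,"wy":0,"wz":0},{"tx":0,"ty":0,"tz":0,"wx":0,"wy":0,"wz":0},{"tx":0,"ty":0,"tz":0,"wx":0,"wy":0,"wz":0},{"tx":0,"ty":0,"tz":-15,"wx":0,"wy":0,"wz":0},{"tx":0,"ty":0,"tz":-45,"wx":0,"wy":0,"wz":0},{"tx":0,"ty":0,"tz":-90,"wx":0,"wy":0,"wz":0},{"tx":-150,"ty":0,"tz":-120,"wx":0,"wy":0,"wz":0},{"tx":-150,"ty":0,"tz":-120,"wx":0,"wy":0,"wz":0},{"tx":-150,"ty":0,"tz":-120,"wx":0,"wy":0,"wz":0},{"tx":-150,"ty":0,"tz":-120,"wx":0,"wy":0,"wz":0}]' 100|head -2
python3 - <<'E'
from h import *
a=optics.capture("side");b=optics.capture("top")
cv2.imwrite("pics/f.png",a[:,:,::-1]);cv2.imwrite("pics/ft.png",b[:,:,::-1])
E
```

```text
time_s: 32.28
tool_pos: [0.4733, 0.1846, 0.0513]
ee_rot: [[-0.258, 0.966, 0.001], [0.966, 0.258, 0.001], [0.0, 0.001, -1.0]]
contact_force: [0.3, -0.2, -0.3]
finger_gap: 0.0656
grip_force: 30.0
time_s: 33.65
tool_pos: [0.5124, 0.0366, 0.1718]
```

View pics/f.png

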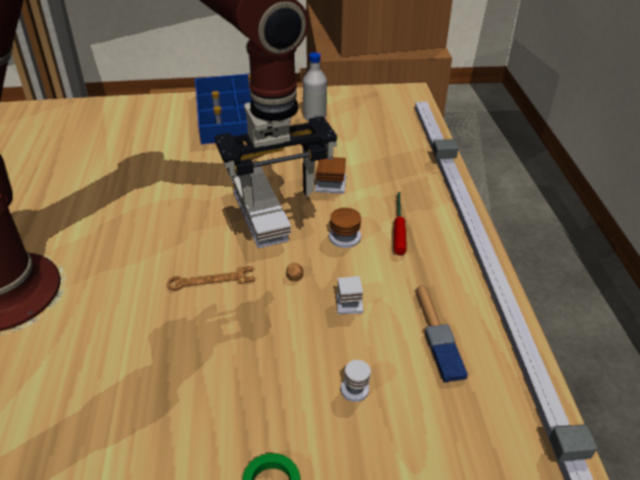

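All five blanks are on their pods: rail about (262,212), large square (330,172), large round (345,222), small square (349,292), small round (356,377). Last, a numeric check of the small ones.

```bash
python3 - <<'E'
from h import *
t=cv2.imread("pics/ft.png")[:,:,::-1].copy()
for n,p in(("sro",(441,199)),("ssq",(358,192))):
    print(n,*blob("top",t,*p,(0,0,95),(180,40,255),20,.05))
s=manip.state();print(s["tool_pos"],s["contact_force"],s["time_s"])
E
python3 - <<'E'
import cv2
t=cv2.imread("pics/ft.png");cv2.imwrite("pics/ft2.png",cv2.resize(t[140:310,150:480],None,fx=2.4,fy=2.4,interpolation=cv2.INTER_CUBIC))
E
```

```text
sro [ 611.2 -259.2] [ 608.7 -259. ] [47.1 36.1] 0.1
ssq [624.2 -80.3] [620.6 -79. ] [47.9 40.5] 3.7
[0.51120011 0.04064087 0.17120296] [-0.79691012  0.12500123  0.63449   ] 33.75
```

```bash
python3 -c "
from station import job
print(job.finish_job())"
```

```text
the job is handed in; nothing more can be done
None
```

I took the pile apart and laid all five blanks flat on their own pods, centred to about 3 mm by my camera estimates, then handed the job in at about 34 s; no verdict was returned.

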